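Ready the rack washer: shut the tank drain, select the fourth programme

TASK

Get the rack washer ready for the next crates: first shut the tank drain by taking its lever out of the near slot of the stepped gate, across, and fully home to the far end of the other slot. Then turn the programme switch on the sloping console clockwise to its fourth position (four clicks from off, which is the stop at the anticlockwise end) and let it rest there in its click. Leave everything else on the table where it stands.

Things in the scene. Friction and masses are not known exactly. Their poses are not given: they have to be found in the camera images.
- dial (a joint): programme switch, rad. 0 = off (anticlockwise stop); grows clockwise as seen facing the panel. A click every 0.524 rad (30 degrees): first position 0.524, second 1.047, third 1.571, fourth 2.094, fifth 2.618, sixth 3.142 (clockwise stop). A sprung ball draws it into the nearest click (up to 0.15 N m) and holds it when let go. Starts at off, first or second. No pushing in
- dial_grip (a point): grip point of the switch, on its axis: black bar handle 46 long, 14 wide, 32 mm tall on a round black skirt (52 mm wide, 8 mm high). The point is 9 mm below the bar's top, 23 mm above the skirt's top, 31 mm above the plate. Axes turn with the handle: z = turning axis, out of the panel, 35 degrees from vertical; x along the bar to its pointer end (narrow nose 35 mm out, white line on top); width along y
- dial_axis (a point): fixed point where the switch's axis meets the plate, 31 mm below dial_grip. Console: metal, 210 deep, 220 wide, 165 mm high at the back, 50 at the front; grey front sloping 35 degrees from level, low edge towards the robot's side. Axes: z out of the panel, x up the slope, y to its left. At joint value q the pointer is pi/2 - q from x towards y. Seven tick marks, the one for off longer
- drain_swing (a joint): fore and aft swing of the drain lever, rad: -0.44 fully towards the robot's side (near end of the right slot, drain open), 0 upright, at the crossing, 0.44 fully away (far end of the left slot, drain shut). Friction holds it where it is left (about 1.5 N at the ball)
- drain_side (a joint): sideways tilt of the drain lever, rad: about -0.2 in the right slot, +0.2 in the left slot; stops at -0.24 and 0.24. Friction holds it (about 1 N at the ball)
- lever_ball (a point): centre of the black ball (35 mm diameter) on top of the drain lever, a 10 mm steel rod rising out of the gate; 145 mm from the lever's pivot, about 170 mm above the table. z of its axes runs up along the rod
- gate_centre (a point): centre of the slotted top of the lever's metal housing (150 x 110, 100 mm high); fixed. x along the slots, away from the robot's side, y left, z up. Pivot 70 mm straight below: ball = pivot + 145 mm (cos side sin swing, sin side, cos side cos swing). Z cut-out: right slot (y -22 to -6) x -38 to 11 mm, left slot (y 6 to 22) x -11 to 38, crossing x -11 to 11 mm. The lever starts in the right slot
- brush: bystander: hand brush lying in front of the console
- jug: bystander: steel mug, 85 mm high, in front of the drain lever's housing
- teat: bystander: black rubber calf teat standing on its flange, 63 mm high, in front of the drain lever's housing
- shell: bystander: steel milking shell, upright, 100 mm high, 52 mm wide, in the middle, nearer the robot than the console
- sprayer: bystander: white bottle, 190 mm high, at the left
- tub: bystander: white lidded tub, 80 mm high, at the right
- scraper: bystander: scraper lying at the right

How it is judged:
By the outcome, as a careful person would: the job done as asked, in the order asked, and still so for the second after the job is handed in, with the robot touching nothing.
It also fails if it takes over 66 s, if anything falls off the work surface, if the arm or the gripper's body presses on something with over 40 N, if the wrist force passes 120 N, or if a joint passes its speed limit or range.

ROBOT

A 6-joint arm with a two-finger parallel gripper is mounted at the origin on the work surface. World frame = base frame: x ahead of the robot, y to its left, z up, the work surface at z = 0. Lengths are in m, angles in rad, forces in N, time in s.
With the tool pointing down it reaches from about 0.35 to 0.775 m from the base axis. Payload 7.3 kg.
Tool frame: the origin (TCP) lies on the centre line of the jaws, within the pads' length; the fingertips stand 11 mm ahead of it and the grasp point (between the pads) lies 8 mm behind it; z points along the fingers, y is the direction in which the jaws open and shut (so a half turn about z gives the same grasp; the last joint's range is limited). The gripper opens to 92 mm and grips with 3 to 60 N. Pads are 19 mm wide; open, the fingers measure 130 mm over their backs; the gripper's body (75 mm by 190 mm) begins 47 mm behind the grasp point.
Start: joints at [1.035, 0.342, 1.524, -0, 1.275, -0.146], TCP at [0.199, 0.486, 0.238] pointing down, gripper open.
Joint ranges: [-2.53, 2.53], [-0.77, 2.02], [0.04, 2.7], [-1, 4.14], [0.28, 2.66], [-3.11, 3.11]. Speed limits (rad/s): [2.57, 2.57, 3.14, 3.14, 3.14, 3.14].

INTERFACE

Orientations are given as a rotation vector (axis times angle).
In Python, from workcell import state, camera, camera_info, sign_off, spot_in gives the robot as it stands.
- The arm moves only by the shell command python3 -m handwheel 'ROWS' [FORCE]. ROWS is a JSON object of lists of equal length, an entry for each row: "jaw": the closure, from -1 (fully open) to 1 (shut); "translation": the shift along the tool's x, y, z in cm, a list of three; "rot": the turn, a rotation vector about the tool's x, y, z in rad, a list of three. In form: {"jaw": [jaw, ...], "translation": [[tx, ty, tz], ...], "rot": [[wx, wy, wz], ...]}. A call has 1 to 20 rows; each row shifts and turns the commanded pose from where the row before left it, along the tool's axes as they then stand; what a row does not reach is not made up. A row lasts 1/12 s, in which the tool goes at most 41.7 mm and 7.16 degrees, less where a joint would pass 70% of its speed; a pose out of reach is approached as far as the arm can. A call is refused whole if a number of a shift passes 4.17 or a number of a turn 0.125, either way. A call with a gripper value outside its range is refused whole. The fingers move at their own pace and stop on an object; FORCE is the grip in N (left out, the last holds). Time passes only in rows, so rows that do not move let the fingers close. It gives the time, the measured TCP pose, the force and the opening at its end, in the units of the state.
- state(): the state, without advancing time (a new reading comes with each control period).
- camera(name): name is "scene" or "top" or "wrist"; returns (picture, depth): 400x640x3 uint8, red, green, blue; 400x640 float32, m along the optical axis (not along the pixel's ray), 0 where there is no reading.
- camera_info(name): a dict with "camera_matrix" (3x3 intrinsics, pixels), "origin" and "rotation" of the camera in the world. Camera axes: x right, y up, looking along -z (the intrinsics and any distortion apply to the point x, -y, -z); pixel columns grow to the right and rows downward; lengths in m; the calibration is good to about 2 mm. A picture is of the moment at which its call begins: read the wrist's pose just before it. camera_info takes no time and is no camera call; for the wrist camera it gives the pose at the moment of the call.
- sign_off(): hands the job in, once; it reports no verdict.
Trained networks look in the newest picture that a camera, given by its name, has taken for a name from the list of things; names that differ only in an ending like _2 or _b are one class to them, and where a whole thing is asked for, a point or a joint stands for the part that bears it (a point fixed in the world has none). Each returns a list of dicts, best first, with "score" (0 to 1); they miss things now and then, are a little off and sometimes report something else, mostly with a low value. They report only what shows in the picture. A call takes as long as a camera call.
- spot_in(query, camera): "xyz" ([x, y, z] in m, in the coordinates of the camera as it stood for that picture, good to about 4 mm: the middle of the surface that is visible of it).
The state is a dict: "time_s": time; "joints": joint angles; "qvel": joint speeds; "joint_efforts": joint torques, N m; "eef_pos": TCP position; "eef_rot": TCP orientation; "ft_force": force on the tool from outside, world axes, zero at the start; "wrist_torque": the same for the moment, N m; "gripper_width": opening from 0.0 (shut) to 1.0 (fully open).
Only numpy, scipy, OpenCV 4.12 (cv2) and the standard library are available. Lean on these libraries where they do the work, as an engineer would, in place of code of your own. Each camera call takes 0.05 s, during which the arm holds its last target.

## Working session

There is one attempt and no reset: what is moved stays moved. The work goes in short steps, Python scripts to look and compute and a shell command to move; the robot and the scene stay as the last step left them, time stands still between calls to the robot, and variables do not carry over. Pictures are saved under pics/ and viewed, and the job is handed in when it is done.

```bash
mkdir -p pics; ls; cat > h.py <<'E'
import numpy as np,cv2
from workcell import state,camera,camera_info,spot_in
def snap(n,f):
    i=camera_info(n);p,d=camera(n);cv2.imwrite('pics/'+f,cv2.cvtColor(p,cv2.COLOR_RGB2BGR));np.savez('pics/'+f[:-4],p=p,d=d,K=i['camera_matrix'],o=i['origin'],R=i['rotation']);return i,p,d
def w(i,x): return np.array(i['origin'])+np.array(i['rotation'])@np.array(x)
def px(i,d,u,v):
    K=np.array(i['camera_matrix']);z=d[v,u];return w(i,[(u-K[0,2])/K[0,0]*z,-(v-K[1,2])/K[1,1]*z,-z])
def proj(i,P):
    K=np.array(i['camera_matrix']);c=np.array(i['rotation']).T@(np.array(P)-np.array(i['origin']));return K[0,2]+K[0,0]*c[0]/-c[2],K[1,2]-K[1,1]*c[1]/-c[2]
E
python3 - <<'E'
from h import *
np.set_printoptions(precision=4,suppress=True)
print(state())
for n in ['scene','top']:
    i,p,d=snap(n,n+'0.png');print(i)
    for q in ['lever_ball','dial_grip','gate_centre','dial_axis','dial','drain_swing','jug','teat','shell','sprayer','brush']:
        try:
            for r in spot_in(q,n)[:2]: print(n,q,round(r['score'],2),w(i,r['xyz']))
        except Exception as e: print(q,e)
E
```

```text
pics
{'time_s': 0.0, 'joints': array([ 1.035 ,  0.3427,  1.525 , -0.    ,  1.2754, -0.146 ]), 'qvel': array([ 0.0007, -0.0003,  0.0007, -0.0005, -0.    ,  0.0008]), 'joint_efforts': array([  0.0013, -43.1244, -24.4221,   0.0719,   0.056 ,  -0.0002]), 'eef_pos': array([0.1993, 0.4853, 0.237 ]), 'eef_rot': array([-0.6083, -3.0816,  0.0023]), 'ft_force': array([ 0.409 , -0.2652, -0.2708]), 'wrist_torque': array([0.0028, 0.0166, 0.0451]), 'gripper_width': 0.9987629930392071}
{'camera_matrix': array([[382.449 ,   0.    , 321.8407],
       [  0.    , 382.449 , 207.1278],
       [  0.    ,   0.    ,   1.    ]]), 'origin': array([ 0.9403, -0.5008,  0.8648]), 'rotation': array([0.6805, 0.2807, 0.691 ])}
scene lever_ball 0.69 [ 0.2613 -1.1799  0.1858]
scene dial_grip 0.69 [ 0.3442 -1.0969  0.2687]
scene gate_centre 0.69 [ 0.2468 -1.1943  0.1713]
scene dial_axis 0.55 [ 0.3677 -1.0735  0.2922]
scene dial 0.65 [ 0.3427 -1.0984  0.2672]
scene drain_swing 0.62 [ 0.2613 -1.1798  0.1858]
scene jug 0.77 [ 0.1084 -1.3328  0.0329]
scene jug 0.2 [ 0.3467 -1.0945  0.2712]
scene teat 0.58 [ 0.0799 -1.3612 
[... 360 characters left out ...]
), 'origin': array([ 0.2745, -0.0173,  1.1777]), 'rotation': array([ 0.1589, -0.1546, -1.5103])}
top lever_ball 0.61 [1.847  1.5552 2.7502]
top lever_ball 0.42 [1.973  1.6812 2.8762]
top dial_grip 0.88 [1.8829 1.5911 2.786 ]
top dial_grip 0.23 [1.9574 1.6656 2.8605]
top gate_centre 0.92 [1.9721 1.6803 2.8753]
top dial_axis 0.66 [1.8916 1.5998 2.7948]
top dial_axis 0.17 [2.0648 1.773  2.968 ]
top dial 0.69 [1.8847 1.5929 2.7879]
top drain_swing 0.55 [1.8554 1.5636 2.7586]
top jug 0.94 [2.0861 1.7943 2.9893]
top jug 0.64 [1.8773 1.5855 2.7804]
top teat 0.66 [2.0677 1.7759 2.9708]
top shell 0.79 [1.9545 1.6627 2.8576]
top sprayer 0.74 [1.8361 1.5443 2.7392]
top brush 0.58 [2.011  1.7192 2.9142]
```

Rotation is a rotation vector; fix the helper.

```bash
python3 - <<'E'
s=open('h.py').read()
s=s.replace("import numpy as np,cv2","import numpy as np,cv2\nfrom scipy.spatial.transform import Rotation as Ro\nnp.set_printoptions(precision=4,suppress=True)\ndef M(i): return Ro.from_rotvec(i['rotation']).as_matrix()").replace("np.array(i['rotation'])","M(i)")
s=s.replace("def px","""def load(f):
    z=np.load('pics/'+f+'.npz');return dict(camera_matrix=z['K'],origin=z['o'],rotation=z['R']),z['p'],z['d']
def px""")
open('h.py','w').write(s)
E
python3 - <<'E'
from h import *
for n in ['scene','top']:
    i,p,d=snap(n,n+'1.png')
    for q in ['lever_ball','dial_grip','gate_centre','dial_axis','jug','teat','shell','sprayer','brush']:
        for r in spot_in(q,n)[:2]: print(n,q,round(r['score'],2),w(i,r['xyz']),proj(i,w(i,r['xyz'])))
E
```

```text
scene lever_ball 0.53 [ 0.5292 -0.2101  0.1683] (np.float64(277.4139269125397), np.float64(248.58075957547135))
scene dial_grip 0.88 [0.5391 0.1873 0.122 ] (np.float64(384.2842868668607), np.float64(171.97646750190796))
scene gate_centre 0.79 [ 0.5904 -0.1975  0.0811] (np.float64(303.46364214194745), np.float64(281.02162961470725))
scene dial_axis 0.19 [ 0.59   -0.1993  0.083 ] (np.float64(302.7762442494308), np.float64(281.02409681953526))
scene jug 0.79 [ 0.3853 -0.1471  0.0573] (np.float64(261.69108987428444), np.float64(228.97667139919102))
scene jug 0.16 [ 0.5312 -0.2105  0.1705] (np.float64(277.81457268254616), np.float64(248.6226379593846))
scene teat 0.81 [ 0.4199 -0.2224  0.02  ] (np.float64(251.23417895747605), np.float64(261.65445914321174))
scene teat 0.72 [ 0.5336 -0.2101  0.1701] (np.float64(278.73323277385026), np.float64(249.19488593958204))
scene shell 0.75 [ 0.4375 -0.0085  0.0615] (np.float64(310.9852658032894), np.float64(208.13090770051403))
scene sprayer 0.63 [0.5282 0.4161 0.1117] (np.float64(424.2309049323534), np.float64(134.3810626647609))
scene sprayer 0.28
[... 657 characters left out ...]
-0.174   0.0987] (np.float64(379.3168167573449), np.float64(173.71838453659566))
top dial_axis 0.69 [0.5609 0.1963 0.117 ] (np.float64(234.57126386248), np.float64(165.8922413408705))
top jug 0.84 [ 0.4005 -0.1506  0.0089] (np.float64(364.15203515532886), np.float64(240.79384443941683))
top teat 0.73 [ 0.4087 -0.2138  0.0206] (np.float64(388.3451216406205), np.float64(238.6081377951151))
top shell 0.51 [0.4212 0.0002 0.0806] (np.float64(308.6491573458572), np.float64(226.62157908074042))
top sprayer 0.98 [0.5054 0.4225 0.1249] (np.float64(141.76769101648097), np.float64(181.60200419062704))
top brush 0.82 [0.4083 0.2117 0.0168] (np.float64(230.26699418484964), np.float64(230.22969070685568))
```

View pics/scene0.png

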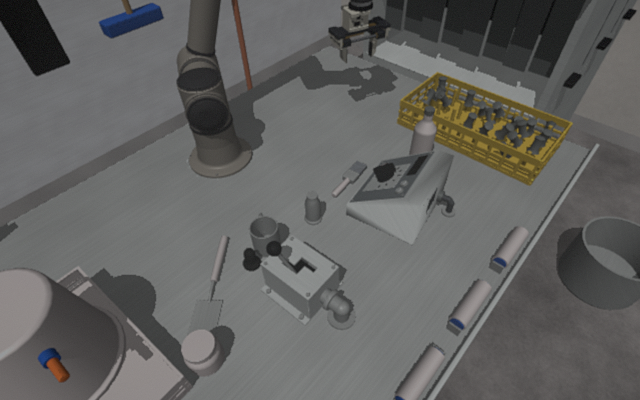

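View pics/top0.png

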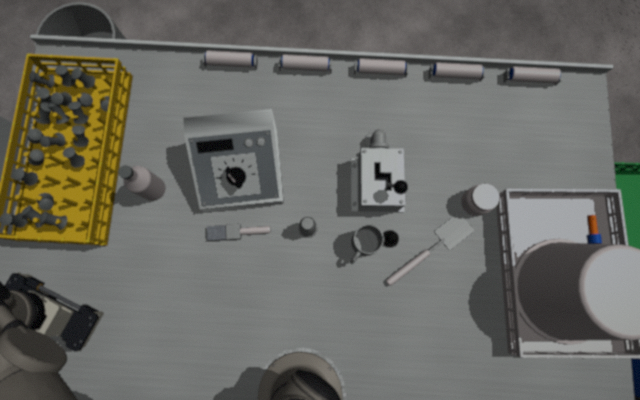

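The top picture shows the housing at about (382,180) with the ball at (400,186), and the console dial at (235,177). The shell is at (307,227), the jug at (366,241) and the teat at (390,239). I'll zoom in for the yaws.

```bash
python3 - <<'E'
from h import *
i,p,d=load('top1')
b=cv2.cvtColor(p,cv2.COLOR_RGB2BGR)
a=cv2.resize(b[130:260,340:420],None,fx=4.5,fy=4.5,interpolation=cv2.INTER_CUBIC)
c=cv2.resize(b[100:230,175:290],None,fx=3.6,fy=4.5,interpolation=cv2.INTER_CUBIC)
c=cv2.resize(b[100:230,180:275],None,fx=4.5,fy=4.5,interpolation=cv2.INTER_CUBIC)
cv2.imwrite('pics/z1.png',np.hstack([a,c]))
# housing top mask
K=i['camera_matrix'];v,u=np.mgrid[0:400,0:640]
C=np.stack([(u-K[0,2])/K[0,0]*d,-(v-K[1,2])/K[1,1]*d,-d],-1);W=C@M(i).T+i['origin']
np.save('pics/W.npy',W)
m=(abs(W[...,2]-.1)<.012)&(W[...,0]>.45)&(W[...,0]<.7)&(abs(W[...,1]+.18)<.12)&(d>0)
pts=W[m];print(len(pts),pts.mean(0),np.median(pts[:,2]))
r=cv2.minAreaRect((pts[:,:2]*1000).astype(np.float32));print(r)
# console slope plane
m=(W[...,0]>.42)&(W[...,0]<.72)&(W[...,1]>.07)&(W[...,1]<.33)&(W[...,2]>.06)&(W[...,2]<.155)&(d>0)
P=W[m]
rng=np.random.default_rng(0);best=0
for _ in range(400):
    s=P[rng.choice(len(P),3,False)];n=np.cross(s[1]-s[0],s[2]-s[0]);n/=np.linalg.norm(n)+1e-12
    k=abs((P-s[0])@n)<.003
    if k.sum()>best: best=k.sum();kb=k
Q=P[kb];c=Q.mean(0);n=np.linalg.svd(Q-c)[2][2];n*=np.sign(n[2]);print(best,len(P),c,n,np.degrees(np.arccos(n[2])),np.degrees(np.arctan2(n[1],n[0])))
x=np.array([0,0,1])-n*n[2];x/=np.linalg.norm(x);y=np.cross(n,x);print(x,y)
q=np.c_[(Q-c)@x,(Q-c)@y];print(cv2.minAreaRect((q*1000).astype(np.float32)))
h=(P-c)@n; 
top=P[(h>.028)&(h<.055)];print('bar top',len(top),top.mean(0),np.sort((top-c)@n)[::10])
E
```

```text
2095 [ 0.5586 -0.1783  0.1007] 0.10073083301566199
((559.67919921875, -181.45675659179688), (151.6797332763672, 110.10826110839844), 2.1940510272979736)
4034 5315 [0.5527 0.1963 0.1084] [-0.5614 -0.0928  0.8223] 34.68136734082255 -170.61328962998346
[0.8113 0.1341 0.569 ] [-0.1631  0.9866 -0.    ]
((-0.2499847412109375, -0.1168975830078125), (220.1730194091797, 172.79310607910156), 89.96656036376953)
bar top 138 [0.523  0.1925 0.1344] [0.0287 0.0317 0.0343 0.0356 0.0369 0.0378 0.0389 0.0396 0.0401 0.0405
 0.0409 0.0414 0.042  0.0431]
```

View pics/z1.png

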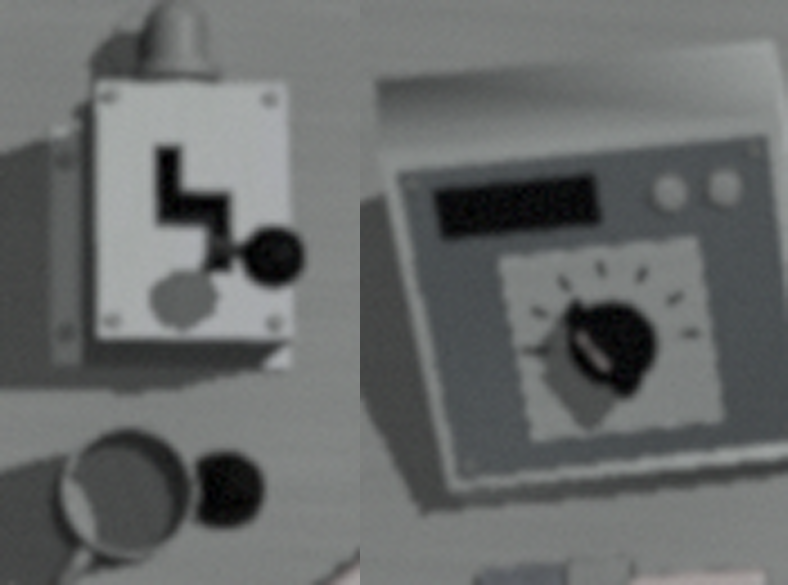

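```bash
cat >> h.py <<'E'
yaw=np.radians(2.19);GC=np.array([.5597,-.1815,.1005])
GR=Ro.from_euler('z',yaw).as_matrix()
def ball(sw,si): return GC+GR@(np.array([0,0,-.07])+.145*np.array([np.cos(si)*np.sin(sw),np.sin(si),np.cos(si)*np.cos(sw)]))
def plan(pos,R,grasp=True):
    """pos of grasp point; rotation target; translation in current tool frame, then rot in tool frame"""
    s=state();R0=Ro.from_rotvec(s['eef_rot']).as_matrix();t=np.array(pos)+(.008*R[:,2] if grasp else 0)
    print('TCP target',t,'from',s['eef_pos'],'shift(tool,cm)',R0.T@(t-s['eef_pos'])*100,'norm rows',np.linalg.norm(t-s['eef_pos'])/.0417,'rot',(Ro.from_matrix(R0.T@R)).as_rotvec())
    print('shift if rot first',R.T@(t-s['eef_pos'])*100, 'joints',s['joints'],'F',s['ft_force'])
def down(yawd):
    # tool z down; tool y along world dir at yawd from +y
    y=np.array([-np.sin(yawd),np.cos(yawd),0]);z=np.array([0,0,-1.]);return np.c_[np.cross(y,z),y,z]
E
python3 - <<'E'
from h import *
i,p,d=load('top1');W=np.load('pics/W.npy')
for u,v in [(396,186),(400,186),(404,186),(400,182),(400,190)]: print(u,v,W[v,u])
for sw in (-.44,-.35,-.25,-.15):
    print(sw,ball(sw,-.2),proj(i,ball(sw,-.2)))
m=(W[...,2]>.13)&(abs(W[...,0]-.52)<.06)&(abs(W[...,1]+.21)<.05);Q=W[m];print(len(Q),Q.mean(0),Q[:,2].max())
from scipy.optimize import least_squares
r=least_squares(lambda c:np.linalg.norm(Q-c,axis=1)-.0175,Q.mean(0)-[0,0,.01],loss='soft_l1',f_scale=.001);print('ball fit top',r.x)
j,p2,d2=load('scene1');K=j['camera_matrix'];v,u=np.mgrid[0:400,0:640]
W2=np.stack([(u-K[0,2])/K[0,0]*d2,-(v-K[1,2])/K[1,1]*d2,-d2],-1)@M(j).T+j['origin']
m=(W2[...,2]>.14)&(abs(W2[...,0]-.52)<.06)&(abs(W2[...,1]+.21)<.05);Q2=W2[m];print(len(Q2),Q2.mean(0))
r=least_squares(lambda c:np.linalg.norm(Q2-c,axis=1)-.0175,Q2.mean(0)-[0,0,.01],loss='soft_l1',f_scale=.001);print('ball fit scene',r.x)
m=(abs(W2[...,2]-.1)<.006)&(abs(W2[...,0]-.56)<.1)&(abs(W2[...,1]+.18)<.08);Q=W2[m];print(cv2.minAreaRect((Q[:,:2]*1000).astype(np.float32)))
# dial model
n=np.array([-.5614,-.0928,.8223]);x=np.array([.8113,.1341,.569]);y=np.array([-.1631,.9866,0]);c=np.array([.5527,.1963,.1084])
def cast(u,v):
    K=i['camera_matrix'];r=M(i)@np.array([(u-K[0,2])/K[0,0],-(v-K[1,2])/K[1,1],-1]);o=np.array(i['origin']);P=o+r*((c-o)@n)/(r@n);return np.array([(P-c)@x,(P-c)@y])*1000
T=[(535,350),(540,313),(567,283),(602,268),(643,273),(675,297),(690,333)]
T=np.array([cast(180+(a-360)/4.5,100+b/4.5) for a,b in T]);print(T)
A=np.c_[2*T,np.ones(7)];s=np.linalg.lstsq(A[1:],(T**2).sum(1)[1:],rcond=None)[0];print('centre',s[:2],np.sqrt(s[2]+s[0]**2+s[1]**2))
ax=c+x*s[0]/1000+y*s[1]/1000;print('axis',ax,'grip',ax+n*.031)
print(np.degrees(np.arctan2(T[:,1]-s[1],T[:,0]-s[0])))
for q in(0,.524,1.047):
    e=np.cos(np.pi/2-q)*x+np.sin(np.pi/2-q)*y
    for l in(.035,-.023):
        a,b=proj(i,ax+n*.038+e*l);print(q,l,(a-180)*4.5+360,(b-100)*4.5)
E
```

```text
396 186 [ 0.517  -0.2031  0.1759]
400 186 [ 0.5159 -0.2113  0.1826]
404 186 [ 0.5165 -0.2208  0.1821]
400 182 [ 0.526  -0.2115  0.1808]
400 190 [ 0.5068 -0.212   0.1798]
-0.44 [ 0.5003 -0.2126  0.1591] (np.float64(398.50012438006996), np.float64(194.5149744980855))
-0.35 [ 0.5121 -0.2121  0.164 ] (np.float64(398.788005894071), np.float64(189.2860362488664))
-0.25 [ 0.5257 -0.2116  0.1682] (np.float64(399.00110132938494), np.float64(183.38331563633028))
-0.15 [ 0.5396 -0.2111  0.171 ] (np.float64(399.0985145443438), np.float64(177.46291417357708))
171 [ 0.5161 -0.2128  0.1758] 0.186032976692302
ball fit top [ 0.5183 -0.2151  0.1655]
204 [ 0.5253 -0.2179  0.172 ]
ball fit scene [ 0.5197 -0.2142  0.1638]
((560.7017822265625, -181.45579528808594), (153.23533630371094, 112.2003402709961), 2.1662349700927734)
[[-16.6023  43.7162]
 [  5.1152  37.0951]
 [ 21.0862  19.1096]
 [ 27.7056  -1.6951]
 [ 22.2971 -23.9593]
 [  6.2212 -39.6803]
 [-16.1787 -44.9959]]
centre [-15.8057  -1.8569] 43.52403998512902
axis [0.5402 0.1923 0.0994] grip [0.5228 0.1895 0.1249]
[ 91.0015  61.76    29.6105   0.213  -30.1169 -59.7852 -90.4954]
0 0.035 544.4683023276385 370.6068963367278
0 -0.023 649.2246531572687 359.5631191832943
0.524 0.035 547.5166560144202 340.09561424898266
0.524 -0.023 646.8124740391695 379.42396074957014
1.047 0.035 566.8907639006744 315.76235074933817
1.047 -0.023 634.0369637508064 394.99898519610645
```

The two ball fits agree at (0.519, -0.2147, 0.1645), so swing is about -0.30. The nose at (572,312) matches q=1.047, the second position, so the dial needs +1.047. Next I'll plan the approach to the ball.

```bash
python3 - <<'E'
from h import *
R0=Ro.from_rotvec(state()['eef_rot']).as_matrix();print(R0)
for k in (yaw,yaw+np.pi): plan([.519,-.2147,.265],down(k))
print(R0.T@np.array([.16,-.1,.04])*100)
E
```

```text
[[-0.925   0.38    0.0001]
 [ 0.38    0.925   0.0001]
 [-0.      0.0001 -1.    ]]
TCP target [ 0.519  -0.2147  0.257 ] from [0.1995 0.4857 0.2378] shift(tool,cm) [-56.1677 -52.6395  -1.9317] norm rows 18.465932849657875 rot [ 0.0001  0.     -0.428 ]
shift if rot first [-29.2504 -71.2051  -1.9249] joints [ 1.035   0.342   1.5241  0.      1.2754 -0.146 ] F [-0.1768  0.5715 -0.1221]
TCP target [ 0.519  -0.2147  0.257 ] from [0.1995 0.4857 0.2378] shift(tool,cm) [-56.1677 -52.6395  -1.9317] norm rows 18.465932849657875 rot [ 0.0001 -0.0002  2.7136]
shift if rot first [29.2504 71.2051 -1.9249] joints [ 1.035   0.342   1.5241  0.      1.2754 -0.146 ] F [-0.1768  0.5715 -0.1221]
[-18.5999  -3.169   -4.0001]
```

```bash
python3 -m handwheel '{"jaw":[-1,-1,-1,-1,-1,-1,-1,-1,-1,-1,-1,-1,-1,-1,-1],"translation":[[0,0,-0.5],[0,0,-0.5],[0,0,-0.5],[0,0,-0.5],[-3.2,0,-0.5],[-3.2,0,-0.5],[-3.2,0,-0.5],[-3.2,0,-0.5],[-3.2,0,0],[-1,-3,0],[-1,-3,0],[-1,-3,0],[-1,-3,0],[-1,-3,0],[-1,-3,0]],"rot":[[0,0,-0.107],[0,0,-0.107],[0,0,-0.107],[0,0,-0.107],[0,0,0],[0,0,0],[0,0,0],[0,0,0],[0,0,0],[0,0,0],[0,0,0],[0,0,0],[0,0,0],[0,0,0],[0,0,0]]}'
python3 -m handwheel '{"jaw":[-1,-1,-1,-1,-1,-1,-1,-1,-1,-1,-1,-1,-1,-1,-1,-1,-1,-1],"translation":[[-0.4,-3,0.1],[-0.4,-3,0.1],[-0.4,-3,0.1],[-0.4,-3,0.1],[-0.4,-3,0.1],[-0.4,-3,0.1],[-0.4,-3,0.1],[-0.4,-3,0.1],[-0.4,-3,0.1],[-0.4,-3,0.1],[-0.4,-3,0.1],[-0.4,-3,0.1],[-0.4,-3,0.1],[-0.4,-3,0.1],[-0.4,-3,0.1],[-0.4,-3,0.1],[-0.4,-3,0.1],[0,0,0]],"rot":[[0,0,0],[0,0,0],[0,0,0],[0,0,0],[0,0,0],[0,0,0],[0,0,0],[0,0,0],[0,0,0],[0,0,0],[0,0,0],[0,0,0],[0,0,0],[0,0,0],[0,0,0],[0,0,0],[0,0,0],[0,0,0]]}'
python3 - <<'E'
from h import *
plan([.519,-.2147,.1645],down(yaw))
i,p,d=snap('wrist','w1.png')
for r in spot_in('lever_ball','wrist')[:2]: print(r['score'],w(i,r['xyz']),proj(i,w(i,r['xyz'])))
print(proj(i,[.519,-.2147,.1645]))
E
```

```text
time_s: 3.45
eef_pos: [0.4265, 0.3127, 0.2777]
eef_rot: [-0.06, 3.141, 0.0]
ft_force: [-0.0, -0.3, 0.1]
gripper_width: 1.003
time_s: 4.95
eef_pos: [0.514, -0.1977, 0.26]
eef_rot: [0.054, -3.141, 0.003]
ft_force: [-0.3, 0.8, -0.0]
gripper_width: 1.003
TCP target [ 0.519  -0.2147  0.1565] from [ 0.514  -0.1977  0.26  ] shift(tool,cm) [-0.4471 -1.6942 10.3517] norm rows 2.5177309190018065 rot [-0.0019 -0.0001 -0.004 ]
shift if rot first [-0.4392 -1.7152 10.3486] joints [-0.5055  0.3731  1.4149 -0.0017  1.3527 -2.1102] F [-0.2771  0.7742 -0.0088]
0.68 [ 0.5188 -0.2107  0.1763] (np.float64(306.9244411993561), np.float64(213.31137593323942))
(np.float64(302.6863237551371), np.float64(208.27629502551673))
```

View pics/w1.png

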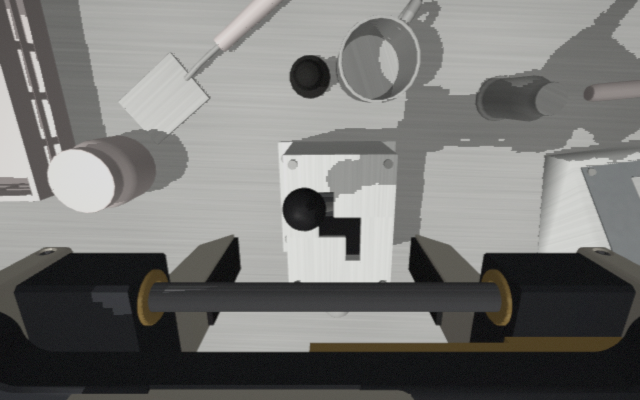

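The wrist picture has the ball at (305,209), and the projected fit is (303,208), so they agree. Now I'll centre, descend and grip.

```bash
python3 -m handwheel '{"jaw":[-1,-1,-1,-1,-1,-1,-1,-1,-1,0.8,0.8,0.8,0.8,0.8,0.8,0.8,0.8,0.8],"translation":[[-0.22,-0.86,0],[-0.22,-0.86,0],[0,0,1.8],[0,0,1.8],[0,0,1.8],[0,0,1.8],[0,0,1.6],[0,0,1.5],[0,0,0],[0,0,0],[0,0,0],[0,0,0],[0,0,0],[0,0,0],[0,0,0],[0,0,0],[0,0,0],[0,0,0]],"rot":[[0,0,0],[0,0,0],[0,0,0],[0,0,0],[0,0,0],[0,0,0],[0,0,0],[0,0,0],[0,0,0],[0,0,0],[0,0,0],[0,0,0],[0,0,0],[0,0,0],[0,0,0],[0,0,0],[0,0,0],[0,0,0]]}' 12
python3 - <<'E'
from h import *
plan([.519,-.2147,.1645],down(yaw))
i,p,d=snap('wrist','w2.png')
for sw,si in [(0,-.22),(0,.2),(.44,.2),(.46,.2)]: plan(ball(sw,si),down(yaw))
E
```

```text
time_s: 6.55
eef_pos: [0.5188, -0.2102, 0.1579]
eef_rot: [-0.06, 3.141, -0.001]
ft_force: [0.0, -2.2, 1.0]
gripper_width: 0.396
TCP target [ 0.519  -0.2147  0.1565] from [ 0.5188 -0.2102  0.1579] shift(tool,cm) [-0.0059 -0.4475  0.142 ] norm rows 0.11259733419967863 rot [-0.0007  0.0004 -0.    ]
shift if rot first [-0.006  -0.4476  0.1417] joints [-0.5217  0.4782  1.5436 -0.0005  1.119  -2.1305] F [ 0.0468 -2.2121  1.033 ]
TCP target [ 0.5609 -0.2131  0.164 ] from [ 0.5188 -0.2103  0.1579] shift(tool,cm) [-4.1964 -0.4414 -0.6039] norm rows 1.0221991430818618 rot [-0.0008  0.0005 -0.0001]
shift if rot first [-4.1961 -0.4412 -0.6063] joints [-0.5218  0.4782  1.5435 -0.0005  1.119  -2.1305] F [-0.7682 -2.1272  0.6316]
TCP target [ 0.5586 -0.1527  0.1646] from [ 0.5188 -0.2103  0.1579] shift(tool,cm) [-4.1961  5.6036 -0.6693] norm rows 1.6864297838027793 rot [-0.0008  0.0005 -0.0001]
shift if rot first [-4.1961  5.6038 -0.6668] joints [-0.5218  0.4782  1.5435 -0.0005  1.119  -2.1305] F [-0.7682 -2.1272  0.6316]
TCP target [ 0.6191 -0.1504  0.1511] from [ 0.5188 -0.2103  0.1579] shift(tool,cm) [-10.2484   5.6051   0.6872] norm rows 2.8060524544930123 rot [-0.0008  0.0005 -0.0001]
shift if rot first [-10.2491   5.6038   0.6868] joints [-0.5218  0.4782  1.5435 -0.0005  1.119  -2.1305] F [-0.7682 -2.1272  0.6316]
TCP target [ 0.6216 -0.1503  0.1498] from [ 0.5188 -0.2103  0.1579] shift(tool,cm) [-10.5043   5.6052   0.8109] norm rows 2.8618215882288713 rot [-0.0008  0.0005 -0.0001]
shift if rot first [-10.505    5.6038   0.8104] joints [-0.5218  0.4782  1.5435 -0.0005  1.119  -2.1305] F [-0.7682 -2.1272  0.6316]
```

View pics/w2.png

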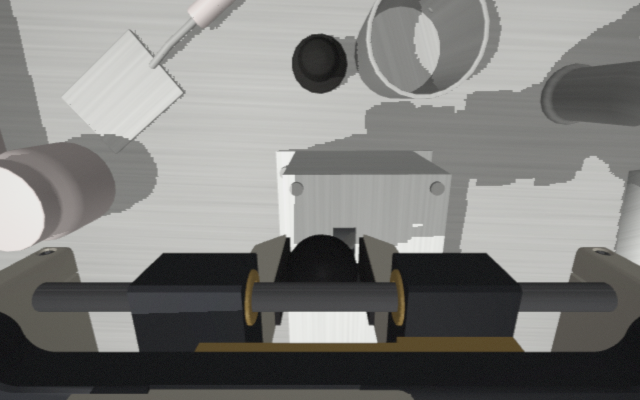

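Gripped at 36 mm, which fits the 35 mm ball. Next I'll swing it to the crossing.

```bash
python3 -m handwheel '{"jaw":[0.8,0.8,0.8,0.8,0.8,0.8,0.8,0.8],"translation":[[-0.7,0,-0.2],[-0.7,0,-0.13],[-0.7,0,-0.1],[-0.7,0,-0.08],[-0.7,0,-0.05],[-0.7,0,-0.04],[0,0,0],[0,0,0]],"rot":[[0,0,0],[0,0,0],[0,0,0],[0,0,0],[0,0,0],[0,0,0],[0,0,0],[0,0,0]]}'
python3 - <<'E'
from h import *
for sw,si in [(0,0),(0,.2)]: plan(ball(sw,si),down(yaw))
i,p,d=snap('wrist','w3.png')
E
```

```text
time_s: 7.27
eef_pos: [0.5621, -0.2083, 0.164]
eef_rot: [-0.061, 3.138, -0.001]
ft_force: [1.9, -1.6, 4.1]
gripper_width: 0.368
TCP target [ 0.5597 -0.1815  0.1675] from [ 0.5621 -0.2083  0.164 ] shift(tool,cm) [ 0.134   2.691  -0.3496] norm rows 0.6515313360847179 rot [-0.0007  0.0026  0.0004]
shift if rot first [ 0.136   2.6912 -0.3473] joints [-0.4831  0.5388  1.4189  0.0007  1.1813 -2.0928] F [ 1.928  -1.5822  4.0967]
TCP target [ 0.5586 -0.1527  0.1646] from [ 0.5621 -0.2083  0.164 ] shift(tool,cm) [ 0.1336  5.5719 -0.0627] norm rows 1.336651440237045 rot [-0.0007  0.0026  0.0004]
shift if rot first [ 0.136   5.5719 -0.0582] joints [-0.4831  0.5388  1.4189  0.0007  1.1813 -2.0928] F [ 1.928  -1.5822  4.0967]
```

View pics/w3.png

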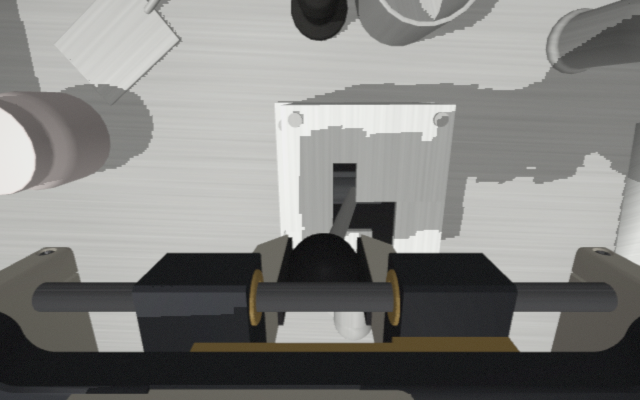

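The rod stands at the crossing (345,210), with swing about 0.01. Now across to the left.

```bash
python3 -m handwheel '{"jaw":[0.8,0.8,0.8,0.8,0.8,0.8,0.8,0.8,0.8,0.8],"translation":[[0,0.7,-0.2],[0.1,0.7,-0.1],[0,0.7,-0.05],[0,0.7,0],[0,0.7,0],[0,0.7,0.05],[0,0.7,0.1],[0,0.7,0.15],[0,0,0],[0,0,0]],"rot":[[0,0,0],[0,0,0],[0,0,0],[0,0,0],[0,0,0],[0,0,0],[0,0,0],[0,0,0],[0,0,0],[0,0,0]]}'
python3 - <<'E'
from h import *
for sw,si in [(0,.2),(.44,.2)]: plan(ball(sw,si),down(yaw))
i,p,d=snap('wrist','w4.png')
E
```

```text
time_s: 8.15
eef_pos: [0.5572, -0.1511, 0.1639]
eef_rot: [0.061, -3.14, -0.003]
ft_force: [0.5, 0.2, 1.9]
gripper_width: 0.369
TCP target [ 0.5586 -0.1527  0.1646] from [ 0.5572 -0.1511  0.1639] shift(tool,cm) [-0.1302 -0.1678 -0.0738] norm rows 0.05392752166899285 rot [ 0.0018 -0.001   0.0008]
shift if rot first [-0.1304 -0.1679 -0.0734] joints [-0.3981  0.503   1.4824  0.0013  1.1579 -2.0084] F [0.4727 0.1768 1.9442]
TCP target [ 0.6191 -0.1504  0.1511] from [ 0.5572 -0.1511  0.1639] shift(tool,cm) [-6.1845 -0.1747  1.2739] norm rows 1.5148164424392685 rot [ 0.0018 -0.001   0.0008]
shift if rot first [-6.1834 -0.1679  1.2802] joints [-0.3981  0.503   1.4824  0.0013  1.1579 -2.0084] F [0.4727 0.1768 1.9442]
```

View pics/w4.png

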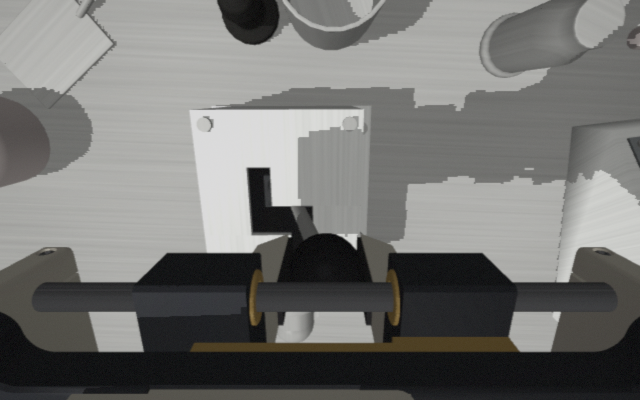

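The lever has crossed and is in the left slot. Now home to the far end.

```bash
python3 -m handwheel '{"jaw":[0.8,0.8,0.8,0.8,0.8,0.8,0.8,0.8,0.8,0.8,0.8,0.8],"translation":[[-0.65,-0.1,0],[-0.65,0,0],[-0.65,0,0.05],[-0.65,0,0.1],[-0.65,0,0.15],[-0.65,0,0.15],[-0.65,0,0.2],[-0.65,0,0.2],[-0.65,0,0.25],[-0.65,0,0.25],[0,0,0],[0,0,0]],"rot":[[0,0,0],[0,0,0],[0,0,0],[0,0,0],[0,0,0],[0,0,0],[0,0,0],[0,0,0],[0,0,0],[0,0,0],[0,0,0],[0,0,0]]}'
python3 - <<'E'
from h import *
for sw,si in [(.44,.2),(.46,.2)]: plan(ball(sw,si),down(yaw))
E
```

```text
time_s: 9.2
eef_pos: [0.6229, -0.1508, 0.15]
eef_rot: [0.06, -3.141, -0.0]
ft_force: [0.5, 0.9, -0.8]
gripper_width: 0.374
TCP target [ 0.6191 -0.1504  0.1511] from [ 0.6229 -0.1508  0.15  ] shift(tool,cm) [ 0.3827  0.0547 -0.1029] norm rows 0.09594664590594805 rot [ 0.0003 -0.0002  0.0002]
shift if rot first [ 0.3827  0.0546 -0.103 ] joints [-0.3571  0.6265  1.3001  0.0002  1.2152 -1.9664] F [ 0.4537  0.8949 -0.8136]
TCP target [ 0.6216 -0.1503  0.1498] from [ 0.6229 -0.1508  0.15  ] shift(tool,cm) [0.1268 0.0546 0.0207] norm rows 0.03348050666430207 rot [ 0.0003 -0.0002  0.0002]
shift if rot first [0.1268 0.0546 0.0206] joints [-0.3571  0.6265  1.3001  0.0002  1.2152 -1.9664] F [ 0.4537  0.8949 -0.8136]
```

The gripper is past nominal, but no stop force shows yet, so I'll press on until it does.

```bash
python3 -m handwheel '{"jaw":[0.8,0.8,0.8,0.8,0.8],"translation":[[-0.2,0,0.1],[-0.2,0,0.1],[-0.2,0,0.1],[0,0,0],[0,0,0]],"rot":[[0,0,0],[0,0,0],[0,0,0],[0,0,0],[0,0,0]]}'
python3 - <<'E'
from h import *
print(state()['ft_force'],state()['eef_pos']);snap('scene','s2.png')
i,p,d=snap('wrist','w5.png')
E
```

```text
time_s: 9.62
eef_pos: [0.6267, -0.1507, 0.1482]
eef_rot: [0.06, -3.137, -0.001]
ft_force: [-10.4, 1.5, 7.8]
gripper_width: 0.367
[-10.358    1.4843   7.8147] [ 0.6267 -0.1507  0.1482]
```

View pics/w5.png

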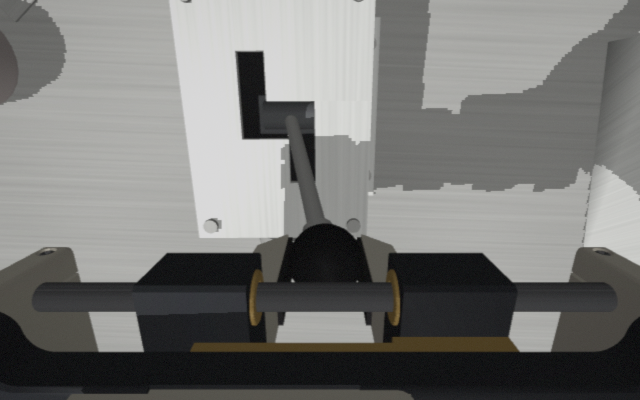

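The -10 N reaction shows it is at the stop. Release slowly and rise.

```bash
python3 -m handwheel '{"jaw":[0.0,-0.5,-1,-1,-1,-1,-1,-1,-1,-1,-1,-1],"translation":[[0,0,0],[0,0,0],[0,0,0],[0,0,0],[0,0,-1.2],[0,0,-2],[0,0,-2],[0,0,-2],[0,0,-2],[0,0,-2],[0,0,0],[0,0,0]],"rot":[[0,0,0],[0,0,0],[0,0,0],[0,0,0],[0,0,0],[0,0,0],[0,0,0],[0,0,0],[0,0,0],[0,0,0],[0,0,0],[0,0,0]]}'
python3 - <<'E'
from h import *
from scipy.optimize import least_squares
i,p,d=snap('wrist','w6.png')
def cl(i,d):
    K=i['camera_matrix'];v,u=np.mgrid[0:400,0:640]
    return np.stack([(u-K[0,2])/K[0,0]*d,-(v-K[1,2])/K[1,1]*d,-d],-1)@M(i).T+i['origin']
W=cl(i,d);m=(d>0)&(W[...,2]>.14)&(W[...,2]<.185)&(abs(W[...,0]-.62)<.04)&(abs(W[...,1]+.15)<.035);Q=W[m]
if len(Q)>20:
    r=least_squares(lambda c:np.linalg.norm(Q-c,axis=1)-.0175,Q.mean(0)-[0,0,.01],loss='soft_l1',f_scale=.001);print('wrist ball',len(Q),r.x)
print('full home',ball(.44,.2))
# dial target
n=np.array([-.5614,-.0928,.8223]);x=np.array([.8113,.1341,.569]);y=np.array([-.1631,.9866,0])
g=np.array([.5228,.1895,.1249]);q=1.047
e=np.cos(np.pi/2-q)*x+np.sin(np.pi/2-q)*y;f=np.cross(n,e)
for s in (1,-1):
    Y=s*f;Z=-n;R=np.c_[np.cross(Y,Z),Y,Z];U,_,V=np.linalg.svd(R);R=U@V
    plan(g+.09*n,R); print('R',R)
E
```

```text
time_s: 10.72
eef_pos: [0.6291, -0.1508, 0.2606]
eef_rot: [-0.06, 3.138, -0.001]
ft_force: [-0.8, -0.4, -0.8]
gripper_width: 1.001
wrist ball 1512 [ 0.6203 -0.1502  0.1579]
full home [ 0.6191 -0.1504  0.1591]
TCP target [0.4768 0.1819 0.1923] from [ 0.6285 -0.1506  0.2591] shift(tool,cm) [13.8929 33.8061  6.685 ] norm rows 8.910267651279316 rot [ 0.1219 -0.6037 -0.6293]
shift if rot first [-7.5584 36.3789  0.0612] joints [-0.3538  0.5603  1.114   0.0001  1.4673 -1.9627] F [0.5208 0.0676 0.4719]
R [[-0.621  -0.547   0.5614]
 [-0.6096  0.7873  0.0928]
 [-0.4927 -0.2846 -0.8223]]
TCP target [0.4768 0.1819 0.1923] from [ 0.6285 -0.1506  0.2591] shift(tool,cm) [13.8929 33.8061  6.685 ] norm rows 8.910267651279316 rot [-0.7738 -0.1563  2.3959]
shift if rot first [  7.5584 -36.3789   0.0612] joints [-0.3538  0.5603  1.114   0.0001  1.4673 -1.9627] F [0.5208 0.0676 0.4719]
R [[ 0.621   0.547   0.5614]
 [ 0.6096 -0.7873  0.0928]
 [ 0.4927  0.2846 -0.8223]]
```

View pics/w6.png

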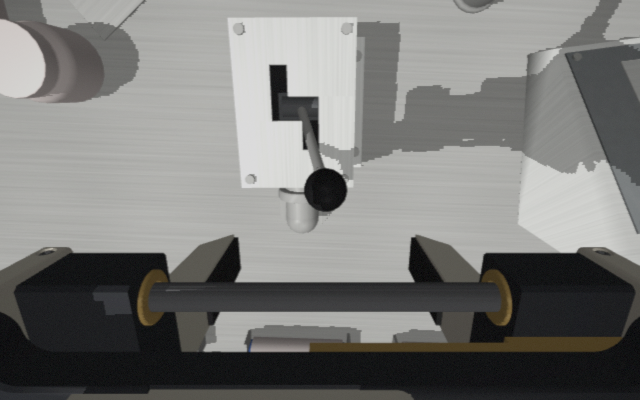

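The ball fit is (0.620, -0.150, 0.158), so swing is about 0.447 and the lever is home. On to the dial, starting with a standoff along its axis.

```bash
python3 -m handwheel '{"jaw":[-1,-1,-1,-1,-1,-1,-1,-1,-1,-1,-1,-1],"translation":[[1.16,2.82,0],[1.16,2.82,0],[1.16,2.82,0],[1.16,2.82,0],[1.16,2.82,0.3],[1.16,2.82,0.3],[1.16,2.82,0.3],[1.16,2.82,0.3],[1.16,2.82,0.3],[1.16,2.82,0.3],[1.16,2.82,0.3],[1.16,2.82,0.3]],"rot":[[0,0,0],[0,0,0],[0,0,0],[0,0,0],[0.0152,-0.0755,-0.0787],[0.0152,-0.0755,-0.0787],[0.0152,-0.0755,-0.0787],[0.0152,-0.0755,-0.0787],[0.0152,-0.0755,-0.0787],[0.0152,-0.0755,-0.0787],[0.0152,-0.0755,-0.0787],[0.0152,-0.0755,-0.0787]]}'
cat >> h.py <<'E'
n=np.array([-.5614,-.0928,.8223]);x=np.array([.8113,.1341,.569]);y=np.array([-.1631,.9866,0])
c0=np.array([.5527,.1963,.1084])
def DR(q):
    e=np.cos(np.pi/2-q)*x+np.sin(np.pi/2-q)*y;Y=np.cross(n,e);Z=-n
    U,_,V=np.linalg.svd(np.c_[np.cross(Y,Z),Y,Z]);return U@V
def cl(i,d):
    K=i['camera_matrix'];v,u=np.mgrid[0:400,0:640]
    return np.stack([(u-K[0,2])/K[0,0]*d,-(v-K[1,2])/K[1,1]*d,-d],-1)@M(i).T+i['origin']
E
python3 - <<'E'
from h import *
plan(np.array([.5228,.1895,.1249])+.09*n,DR(1.047))
snap('wrist','w7.png')
E
```

```text
time_s: 11.77
eef_pos: [0.4331, 0.1439, 0.1951]
eef_rot: [-0.867, 2.402, -0.138]
ft_force: [25.3, 3.0, 10.9]
gripper_width: 0.996
TCP target [0.4768 0.1819 0.1923] from [0.4331 0.1439 0.1951] shift(tool,cm) [-4.9261  0.6373  2.9955] norm rows 1.3909984639846606 rot [ 0.0082 -0.0091  0.0043]
shift if rot first [-4.8958  0.6832  3.0348] joints [ 0.1427  0.0317  2.2354  0.0514  0.2816 -2.1658] F [25.2597  2.9878 10.9178]
```

View pics/w7.png

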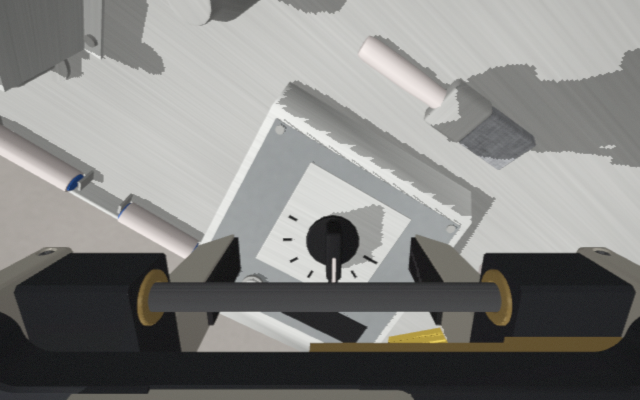

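I combined turn and shift, so it came up short of the standoff, and joint 5 sits at its lower limit. Before anything else I'll see whether the 25 N was only braking.

```bash
python3 -m handwheel '{"jaw":[-1,-1],"translation":[[-1,0,0],[0,0,0]],"rot":[[0,0,0],[0,0,0]]}'
python3 - <<'E'
from h import *
plan(np.array([.5228,.1895,.1249])+.09*n,DR(1.047))
E
```

```text
time_s: 11.98
eef_pos: [0.4428, 0.15, 0.202]
eef_rot: [-0.862, 2.4, -0.139]
ft_force: [1.0, -0.6, -0.3]
gripper_width: 1.005
TCP target [0.4768 0.1819 0.1923] from [0.4428 0.15   0.202 ] shift(tool,cm) [-3.5899  0.9107  2.983 ] norm rows 1.1404152498820443 rot [ 0.005  -0.0055  0.0013]
shift if rot first [-3.5722  0.9303  2.9982] joints [ 0.16    0.04    2.2034  0.0125  0.3001 -2.111 ] F [ 0.9941 -0.6253 -0.3112]
```

Braking only. On to the standoff.

```bash
python3 -m handwheel '{"jaw":[-1,-1,-1,-1],"translation":[[-1.8,0.45,0.7],[-1.8,0.45,0.7],[0,0,0],[0,0,0]],"rot":[[0,0,0],[0,0,0],[0,0,0],[0,0,0]]}'
python3 - <<'E'
from h import *
plan(np.array([.5228,.1895,.1249])+.09*n,DR(1.047))
i,p,d=snap('wrist','w8.png');W=cl(i,d)
m=(d>0)&(W[...,0]>.42)&(W[...,0]<.68)&(W[...,1]>.1)&(W[...,1]<.29)
P=W[m];P=P[abs((P-c0)@n)<.012];
for _ in range(4):
    c=P.mean(0);nn=np.linalg.svd(P-c,full_matrices=False)[2][2];nn*=np.sign(nn[2]);P=P[abs((P-c)@nn)<.003]
print('plane',c,nn,np.degrees(np.arccos(nn[2])),'offset vs old',(c-c0)@n)
h=(W-c)@nn; m=(d>0)&(h>.033)&(h<.045)&(np.linalg.norm(W-np.array([.5228,.1895,.1249]),axis=-1)<.06)
B=W[m];b=np.c_[(B-c0)@x,(B-c0)@y]*1000;print(len(B),cv2.minAreaRect(b.astype(np.float32)),b.mean(0),np.median(h[m]))
m=(d>0)&(h>.004)&(h<.012)&(np.linalg.norm(W-np.array([.5402,.1923,.0994]),axis=-1)<.04)
S=W[m];s=np.c_[(S-c0)@x,(S-c0)@y]*1000;print('skirt',len(S),cv2.minEnclosingCircle(s.astype(np.float32)))
cv2.imwrite('pics/w8z.png',cv2.resize(cv2.cvtColor(p,cv2.COLOR_RGB2BGR)[130:330,200:440],None,fx=3,fy=3,interpolation=cv2.INTER_CUBIC))
E
```

```text
time_s: 12.32
eef_pos: [0.4689, 0.1799, 0.2053]
eef_rot: [-0.862, 2.4, -0.139]
ft_force: [-0.6, 0.1, 0.3]
gripper_width: 1.002
TCP target [0.4768 0.1819 0.1923] from [0.4689 0.1799 0.2053] shift(tool,cm) [0.0225 0.0884 1.5307] norm rows 0.36773679970863193 rot [ 0.0051 -0.006   0.0013]
shift if rot first [0.0318 0.0961 1.5301] joints [ 0.2389  0.1033  2.1191 -0.1281  0.3253 -1.9124] F [-0.6459  0.1491  0.3324]
plane [0.5403 0.1873 0.0964] [-0.5685 -0.0946  0.8172] 35.191990156226716 offset vs old -0.0020651064111656546
1102 ((-10.867561340332031, 4.181972503662109), (57.226680755615234, 13.34821891784668), 29.929964065551758) [-14.4834   1.7823] 0.04038526395241558
skirt 1746 ((-15.478169441223145, 0.959189772605896), 25.756650924682617)
```

View pics/w8z.png

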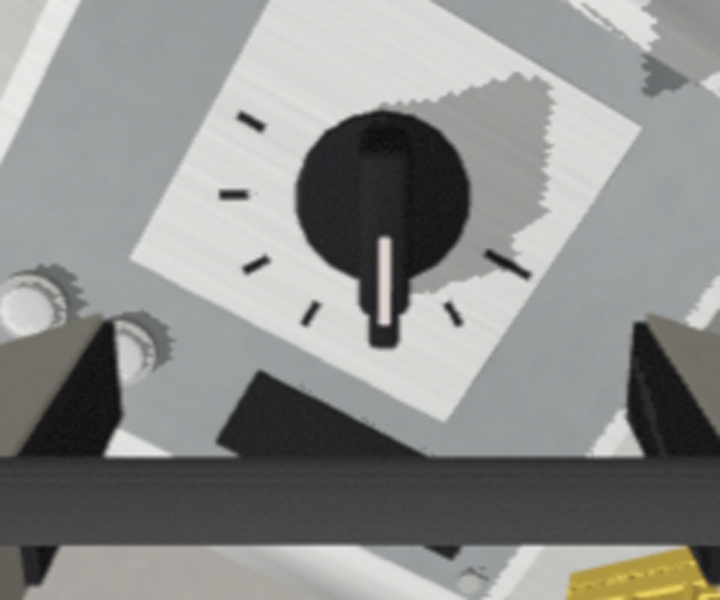

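The bar is at 29.9° to the slope's up-axis with its nose towards the third tick, which confirms the second position (1.047). The axis is good to about 2 mm. Now along the axis to the grip point.

```bash
cat >> h.py <<'E'
AX=c0-.001*n-.0158*x+.0003*y;G=AX+.033*n
E
python3 - <<'E'
from h import *
print(G);plan(G,DR(1.047))
E
```

```text
[0.5219 0.1915 0.1257]
TCP target [0.5264 0.1923 0.1191] from [0.4682 0.1795 0.2051] shift(tool,cm) [-0.2271  0.2204 10.449 ] norm rows 2.5068963400374424 rot [ 0.0052 -0.007   0.0008]
shift if rot first [-0.1541  0.2747 10.449 ] joints [ 0.2382  0.1025  2.1205 -0.1278  0.3256 -1.9126] F [ 0.0899 -0.1899  0.3961]
```

```bash
python3 -m handwheel '{"jaw":[0,0,0,0,0,0],"translation":[[-0.2,0.25,0],[0,0,1.25],[0,0,1.25],[0,0,1.25],[0,0,1.25],[0,0,0]],"rot":[[0.005,-0.007,0],[0,0,0],[0,0,0],[0,0,0],[0,0,0],[0,0,0]]}'
python3 - <<'E'
from h import *
plan(G,DR(1.047))
i,p,d=snap('wrist','w9.png')
E
```

```text
time_s: 12.87
eef_pos: [0.5, 0.1905, 0.1792]
eef_rot: [-0.862, 2.414, -0.146]
ft_force: [0.7, -0.3, 0.0]
gripper_width: 0.616
TCP target [0.5264 0.1923 0.1191] from [0.5    0.1905 0.1792] shift(tool,cm) [1.0872 0.3695 6.4638] norm rows 1.5743501884732571 rot [ 0.0049 -0.0202 -0.0001]
shift if rot first [1.2174 0.4014 6.4387] joints [ 0.2525  0.2098  2.0714 -0.1977  0.2824 -1.8303] F [ 0.7038 -0.3234  0.0142]
```

View pics/w9.png

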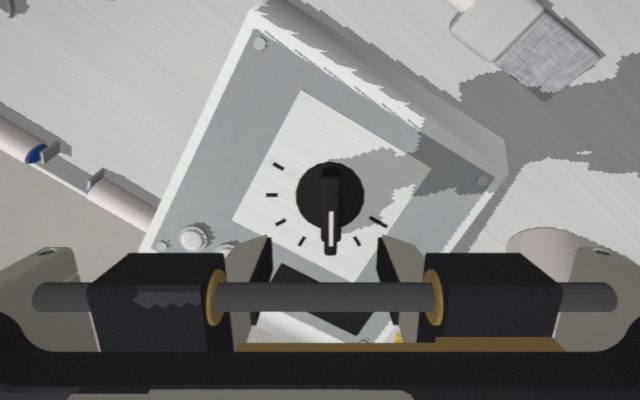

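Joint 5 hit its 0.28 limit, so a tool exactly along the switch axis is unreachable here. I'll fit the arm's kinematics and pick a tool tilt in the bar's plane, where the pads stay flat on the bar.

```bash
cat > k.py <<'E'
from h import *
from scipy.optimize import least_squares
def fk(q,p):
    h,L1,L2,L3,a,b,c6=p
    R=Ro.from_euler('z',q[0]);t=np.array([0,0,h])+R.apply([a,0,0])
    R=R*Ro.from_euler('y',q[1]);t=t+R.apply([0,0,L1])
    R=R*Ro.from_euler('y',q[2]);t=t+R.apply([b,0,L2])
    R=R*Ro.from_euler('z',q[3])*Ro.from_euler('y',q[4])*Ro.from_euler('z',q[5]+c6);t=t+R.apply([0,0,L3]);return t,R
D=[([1.035,.342,1.5241,0,1.2754,-.146],[.1995,.4857,.2378],[-.6083,-3.0816,.0023]),
([-.5055,.3731,1.4149,-.0017,1.3527,-2.1102],[.514,-.1977,.26],[.054,-3.141,.003]),
([-.5217,.4782,1.5436,-.0005,1.119,-2.1305],[.5188,-.2102,.1579],[-.06,3.141,-.001]),
([-.4831,.5388,1.4189,.0007,1.1813,-2.0928],[.5621,-.2083,.164],[-.061,3.138,-.001]),
([-.3571,.6265,1.3001,.0002,1.2152,-1.9664],[.6229,-.1508,.15],[.06,-3.141,0]),
([-.3538,.5603,1.114,.0001,1.4673,-1.9627],[.6285,-.1506,.2591],[-.06,3.138,-.001]),
([.16,.04,2.2034,.0125,.3001,-2.111],[.4428,.15,.202],[-.862,2.4,-.139]),
([.2389,.1033,2.1191,-.1281,.3253,-1.9124],[.4689,.1799,.2053],[-.862,2.4,-.139]),
([.2525,.2098,2.0714,-.1977,.2824,-1.8303],[.5,.1905,.1792],[-.862,2.414,-.146])]
def res(p):
    o=[]
    for q,t,r in D:
        T,R=fk(q,p);o+=list((T-t)*1000)+list((R.inv()*Ro.from_rotvec(r)).as_rotvec()*200)
    return np.array(o)
best=min((least_squares(res,[.3,.4,.4,.2,0,0,c]) for c in (0,1.57,3.1,-1.57)),key=lambda s:s.cost)
KP=best.x
LO=np.array([-2.53,-.77,.04,-1,.28,-3.11]);HI=np.array([2.53,2.02,2.7,4.14,2.66,3.11])
def ik(t,R,q0):
    f=lambda q:np.r_[(fk(q,KP)[0]-t)*1000,(fk(q,KP)[1].inv()*Ro.from_matrix(R)).as_rotvec()*300]
    s=least_squares(f,np.clip(q0,LO+.001,HI-.001),bounds=(LO,HI));return s.x,np.linalg.norm(s.fun)
if __name__=='__main__':
    print(KP,best.cost,abs(res(KP)).max())
    q0=state()['joints']
    for tilt in (0,10,15,20,25,30,-20,-30):
        out=[]
        for q in np.linspace(1.047,2.094,5):
            R=DR(q)@Ro.from_euler('y',tilt,degrees=True).as_matrix()
            qq,e=ik(G+.002*n+.008*R[:,2],R,q0);out.append((round(e,1),qq.round(2)))
        print(tilt,R[:,2]);[print('  ',o) for o in out]
E
python3 k.py
```

```text
[0.1472 0.4652 0.3265 0.2384 0.0622 0.0163 1.5707] 26032.253357526184 75.7990969687108
0 [ 0.5614  0.0928 -0.8223]
   (np.float64(20.3), array([ 0.44,  0.37,  2.02, -0.74,  0.28, -1.14]))
   (np.float64(20.3), array([ 0.44,  0.37,  2.02, -0.74,  0.28, -0.88]))
   (np.float64(20.3), array([ 0.44,  0.37,  2.02, -0.74,  0.28, -0.62]))
   (np.float64(20.3), array([ 0.44,  0.37,  2.02, -0.74,  0.28, -0.36]))
   (np.float64(20.3), array([ 0.44,  0.37,  2.02, -0.74,  0.28, -0.09]))
10 [ 0.4167  0.1568 -0.8954]
   (np.float64(0.0), array([ 0.44,  0.4 ,  1.96, -0.52,  0.42, -1.36]))
   (np.float64(0.0), array([ 0.41,  0.39,  1.95, -0.39,  0.41, -1.24]))
   (np.float64(0.0), array([ 0.39,  0.39,  1.96, -0.25,  0.38, -1.13]))
   (np.float64(0.0), array([ 0.37,  0.39,  1.97, -0.12,  0.35, -1.01]))
   (np.float64(0.0), array([ 0.35,  0.38,  1.99,  0.01,  0.31, -0.9 ]))
15 [ 0.3393  0.1872 -0.9219]
   (np.float64(0.0), array([ 0.45,  0.42,  1.9 , -0.45,  0.54, -1.42]))
   (np.float64(0.0), array([ 0.41,  0.41,  1.89, -0.3 ,  0.53, -1.33]))
   (np.float64(0.0), array([ 0.38,  0.41,  1.89, -0.15,  0
[... 1419 characters left out ...]
-3.11]))
   (np.float64(99.2), array([ 0.47,  0.31,  2.02, -1.  ,  0.28, -0.6 ]))
   (np.float64(94.5), array([ 0.46,  0.31,  2.02, -1.  ,  0.28, -0.35]))
   (np.float64(90.7), array([ 0.44,  0.32,  2.02, -1.  ,  0.28, -0.1 ]))
   (np.float64(86.8), array([ 0.46,  0.34,  2.  , -1.  ,  0.34,  0.18]))
-30 [ 0.8783 -0.108  -0.4657]
   (np.float64(129.0), array([ 0.23,  0.29,  2.01,  1.09,  0.28, -3.11]))
   (np.float64(142.4), array([ 0.48,  0.28,  2.  , -1.  ,  0.28, -0.6 ]))
   (np.float64(138.1), array([ 0.46,  0.28,  2.  , -1.  ,  0.28, -0.36]))
   (np.float64(135.3), array([ 0.43,  0.29,  2.  , -1.  ,  0.28, -0.12]))
   (np.float64(130.7), array([ 0.49,  0.32,  1.96, -1.  ,  0.44,  0.2 ]))
```

```bash
python3 - <<'E'
import k;from k import *
np.set_printoptions(linewidth=150,precision=2,suppress=True)
print(res(KP).reshape(-1,6))
def fk2(q,p,s4):
    h,L1,L2,L3,a,b,c6,b1,dy=p
    R=Ro.from_euler('z',q[0]);t=np.array([0,0,h])+R.apply([a,dy,0])
    R=R*Ro.from_euler('y',q[1]);t=t+R.apply([b1,0,L1])
    R=R*Ro.from_euler('y',q[2]);t=t+R.apply([b,0,L2])
    R=R*Ro.from_euler('z',s4*q[3])*Ro.from_euler('y',q[4])*Ro.from_euler('z',q[5]+c6);t=t+R.apply([0,0,L3]);return t,R
for s4 in(1,-1):
    def r2(p):
        o=[]
        for q,t,r in D:
            T,R=fk2(q,p,s4);o+=list((T-t)*1000)+list((R.inv()*Ro.from_rotvec(r)).as_rotvec()*200)
        return np.array(o)
    for c in (0,1.57,3.1,-1.57):
        s=least_squares(r2,[.3,.4,.4,.2,0,0,c,0,0],loss='soft_l1');print(s4,s.cost,s.x)
    print(r2(s.x).reshape(-1,6))
E
```

```text
[[ 68.97 -33.52  -1.36   0.33   0.05   0.02]
 [-35.33 -67.68  -4.29   0.     0.01  -0.  ]
 [-30.55 -70.58   6.93  -0.03   0.09   0.03]
 [-32.69 -69.23   5.8   -0.01  -0.08  -0.03]
 [-27.67 -71.23   6.63   0.05  -0.02   0.07]
 [-35.15 -68.52  -6.18   0.16  -0.59  -0.01]
 [ 11.46 -75.8   -3.14  -0.1    0.11  -0.01]
 [ 13.06 -72.54  -3.43  -0.08  -0.    -0.  ]
 [ 13.62 -71.46  -0.97   0.01   0.11  -0.06]]
1 0.27680058490086257 [ 0.22  0.51  0.38  0.31 -0.    0.05  1.57  0.    0.08]
1 0.27680058490087256 [ 0.22  0.51  0.38  0.31 -0.    0.05  1.57  0.    0.08]
1 0.2768005849008628 [ 0.22  0.51  0.38  0.31 -0.    0.05  1.57  0.    0.08]
1 0.27680058490086235 [ 0.22  0.51  0.38  0.31 -0.    0.05  1.57  0.    0.08]
[[-0.02 -0.04 -0.06  0.33  0.05  0.02]
 [-0.01 -0.02 -0.01  0.    0.01 -0.  ]
 [ 0.01 -0.04 -0.01 -0.03  0.09  0.03]
 [-0.03 -0.03 -0.03 -0.01 -0.08 -0.03]
 [ 0.03  0.01  0.02  0.05 -0.02  0.07]
 [-0.01 -0.04  0.05  0.16 -0.59 -0.01]
 [ 0.05  0.02  0.02 -0.1   0.11 -0.01]
 [-0.03  0.04  0.02 -0.08 -0.   -0.  ]
 [-0.05  0.06 -0.    0.01  0.11 -0.06]]
-1 239.43202726495187 [ 0.23  0.51  0.38  0.31  0.    0.04  1.57 -0.    0.08]
-1 239.43202726495178 [ 0.23  0.51  0.38  0.31  0.    0.04  1.57 -0.    0.08]
-1 239.43202726495184 [ 0.23  0.51  0.38  0.31  0.    0.04  1.57 -0.    0.08]
-1 239.4320272649519 [ 0.23  0.51  0.38  0.31  0.    0.04  1.57 -0.    0.08]
[[  0.32  -0.17  -0.3    0.33   0.05   0.19]
 [  0.21   0.63  -0.11   0.57   0.36   0.02]
 [  0.3   -0.3   -0.27   0.12   0.18   0.11]
 [ -0.15  -0.82  -0.1   -0.23  -0.21   0.25]
 [  0.04  -0.5    0.12  -0.02  -0.05   0.26]
 [ -0.54  -0.28   0.32   0.12  -0.61   0.16]
 [  5.51  -1.78   0.04  -1.37  -0.66   4.93]
 [ -1.08  25.53   0.16  15.35   5.5  -48.39]
 [ -3.63  33.89   0.12  21.33   5.78 -75.84]]
```

With a y offset the kinematics fit to 0.06 mm. Redo the reachability check.

```bash
python3 - <<'E'
s=open('k.py').read()
s=s.replace("h,L1,L2,L3,a,b,c6=p","h,L1,L2,L3,a,b,c6,dy=p").replace("R.apply([a,0,0])","R.apply([a,dy,0])").replace("[.3,.4,.4,.2,0,0,c]","[.3,.4,.4,.2,0,0,c,0]").replace("(0,10,15,20,25,30,-20,-30)","(0,5,10,15,20)").replace("1.047,2.094,5","1.047,2.094,4")
open('k.py','w').write(s)
E
python3 k.py
```

```text
[ 0.2229  0.5062  0.3797  0.3071 -0.0001  0.0465  1.5707  0.0764] 0.2935135000758267 0.5949997462935094
0 [ 0.5614  0.0928 -0.8223]
   (np.float64(28.8), array([ 0.26,  0.35,  2.  , -0.28,  0.28, -1.74]))
   (np.float64(28.8), array([ 0.26,  0.35,  2.  , -0.28,  0.28, -1.39]))
   (np.float64(28.8), array([ 0.26,  0.35,  2.  , -0.28,  0.28, -1.04]))
   (np.float64(28.8), array([ 0.26,  0.35,  2.  , -0.28,  0.28, -0.69]))
5 [ 0.4909  0.1253 -0.8621]
   (np.float64(6.1), array([ 0.27,  0.36,  2.01, -0.38,  0.28, -1.63]))
   (np.float64(6.2), array([ 0.25,  0.36,  2.01, -0.22,  0.28, -1.46]))
   (np.float64(7.8), array([ 0.22,  0.36,  2.01, -0.06,  0.28, -1.29]))
   (np.float64(10.9), array([ 0.2 ,  0.35,  2.01,  0.1 ,  0.28, -1.11]))
10 [ 0.4167  0.1568 -0.8954]
   (np.float64(0.0), array([ 0.29,  0.38,  1.96, -0.39,  0.39, -1.61]))
   (np.float64(0.0), array([ 0.25,  0.37,  1.96, -0.18,  0.39, -1.5 ]))
   (np.float64(0.0), array([ 0.21,  0.37,  1.97,  0.03,  0.37, -1.39]))
   (np.float64(0.0), array([ 0.17,  0.36,  1.99,  0.26,  0.34, -1.29]))
15 [ 0.3393  0.1872 -0.9219]
   (np.float64(0.0), array([ 0.31,  0.4 ,  1.89, -0.37,  0.52, -1.61]))
   (np.float64(0.0), array([ 0.26,  0.39,  1.89, -0.15,  0.53, -1.52]))
   (np.float64(0.0), array([ 0.2 ,  0.38,  1.9 ,  0.07,  0.51, -1.43]))
   (np.float64(0.0), array([ 0.14,  0.38,  1.94,  0.31,  0.47, -1.36]))
20 [ 0.2593  0.2161 -0.9413]
   (np.float64(0.0), array([ 0.33,  0.43,  1.82, -0.36,  0.66, -1.61]))
   (np.float64(0.0), array([ 0.26,  0.42,  1.81, -0.14,  0.66, -1.53]))
   (np.float64(0.0), array([ 0.18,  0.41,  1.83,  0.09,  0.64, -1.46]))
   (np.float64(0.0), array([ 0.11,  0.4 ,  1.88,  0.33,  0.6 , -1.4 ]))
```

A 12° tilt keeps joint 5 clear of its limit throughout the turn.

```bash
cat >> h.py <<'E'
def TR(q,t=12): return DR(q)@Ro.from_euler('y',t,degrees=True).as_matrix()
E
python3 - <<'E'
from h import *
plan(G+.056*n,TR(1.047))
print('n in tool',TR(1.047).T@n)
E
```

```text
TCP target [0.4938 0.186  0.1645] from [0.4992 0.1904 0.1793] shift(tool,cm) [1.3139 0.3622 0.9048] norm rows 0.3923028410974331 rot [0.0052 0.189  0.0006]
shift if rot first [1.121  0.3667 1.1336] joints [ 0.2527  0.2084  2.0728 -0.1974  0.2829 -1.8307] F [-0.5629 -0.3083 -0.525 ]
n in tool [ 0.2079  0.     -0.9781]
```

```bash
python3 -m handwheel '{"jaw":[0,0,0,0,0],"translation":[[0,0,0],[0,0,0],[0.56,0.18,0.57],[0.56,0.18,0.57],[0,0,0]],"rot":[[0,0.095,0],[0,0.095,0],[0,0,0],[0,0,0],[0,0,0]]}'
python3 - <<'E'
from h import *
plan(G+.001*n,TR(1.047))
i,p,d=snap('wrist','w10.png');W=cl(i,d)
h=(W-AX)@n; m=(d>0)&(h>.033)&(h<.047)&(np.linalg.norm(W-G,axis=-1)<.045)
B=W[m];b=np.c_[(B-c0)@x,(B-c0)@y]*1000;print(len(B),cv2.minAreaRect(b.astype(np.float32)),np.median(h[m]))
E
```

```text
time_s: 13.33
eef_pos: [0.4907, 0.1854, 0.1624]
eef_rot: [-0.886, 2.591, -0.235]
ft_force: [-0.2, -0.2, 1.2]
gripper_width: 0.5
TCP target [0.5247 0.1911 0.1193] from [0.4907 0.1854 0.1624] shift(tool,cm) [-1.4836 -0.22    5.314 ] norm rows 1.3241158790245675 rot [ 0.0071 -0.0022  0.0022]
shift if rot first [-1.4723 -0.1789  5.3186] joints [ 0.3065  0.2676  1.9628 -0.3115  0.5314 -1.6841] F [-0.2329 -0.2326  1.1948]
1372 ((-17.169858932495117, 0.09366416931152344), (42.03214645385742, 12.951436996459961), 30.163610458374023) 0.039456381785048344
```

View pics/w10.png

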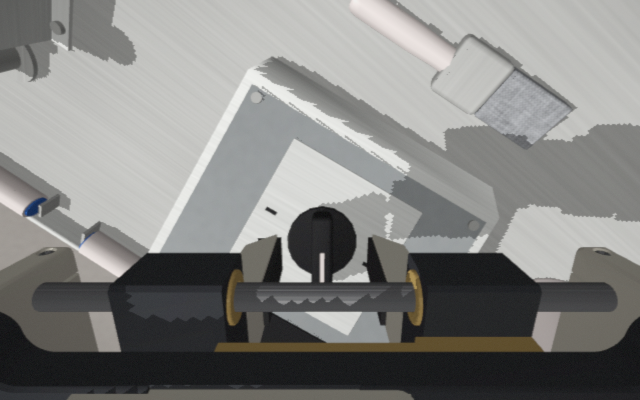

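The bar is centred between the fingers to within 1 mm (bar line at column 322). Now in and close.

```bash
python3 -m handwheel '{"jaw":[0,0,0,0,0,0,0,0],"translation":[[0,-0.2,0],[-0.25,0,0.89],[-0.25,0,0.89],[-0.25,0,0.89],[-0.25,0,0.89],[-0.25,0,0.88],[-0.22,0,0.87],[0,0,0]],"rot":[[0.007,-0.002,0.002],[0,0,0],[0,0,0],[0,0,0],[0,0,0],[0,0,0],[0,0,0],[0,0,0]]}'
python3 - <<'E'
from h import *
plan(G+.001*n,TR(1.047))
E
```

```text
time_s: 14.05
eef_pos: [0.5276, 0.1915, 0.1202]
eef_rot: [-0.879, 2.587, -0.244]
ft_force: [0.5, -1.2, 0.7]
gripper_width: 0.5
TCP target [0.5247 0.1911 0.1193] from [0.5276 0.1915 0.1202] shift(tool,cm) [ 0.2644  0.1575 -0.0377] norm rows 0.0743531339636974 rot [-0.0013 -0.0003 -0.0005]
shift if rot first [ 0.2643  0.1577 -0.0376] joints [ 0.2993  0.3925  1.9252 -0.3799  0.4448 -1.6136] F [ 0.5149 -1.2049  0.6609]
```

Correct by +0.26 and +0.16, then close.

```bash
python3 -m handwheel '{"jaw":[0,0,1,1,1,1,1,1,1],"translation":[[0.26,0.16,0],[0,0,0],[0,0,0],[0,0,0],[0,0,0],[0,0,0],[0,0,0],[0,0,0],[0,0,0]],"rot":[[0,0,0],[0,0,0],[0,0,0],[0,0,0],[0,0,0],[0,0,0],[0,0,0],[0,0,0],[0,0,0]]}' 20
python3 - <<'E'
from h import *
plan(G+.001*n,TR(1.047)); print(state()['wrist_torque'],state()['gripper_width']*92)
R=TR(1.047);a=R.T@n
# per-row -d about n: TCP offset from axis
for k in (10,11,12):
    dl=1.047/k;Rn=Ro.from_rotvec(-n/np.linalg.norm(n)*dl).as_matrix()
    t0=.008*R[:,2];print(k,'rot',-a*dl,'shift cm',R.T@(Rn@t0-t0)*100)
E
```

```text
time_s: 14.8
eef_pos: [0.5241, 0.1917, 0.1209]
eef_rot: [-0.878, 2.585, -0.243]
ft_force: [-3.4, 3.5, 2.7]
gripper_width: 0.148
TCP target [0.5247 0.1911 0.1193] from [0.5241 0.1917 0.1209] shift(tool,cm) [ 0.0476 -0.0285  0.1753] norm rows 0.04409117410354084 rot [-0.0016  0.0021 -0.0006]
shift if rot first [ 0.0473 -0.0287  0.1753] joints [ 0.3017  0.3863  1.9343 -0.3842  0.4404 -1.607 ] F [-3.431   3.5303  2.6728]
[0.6322 0.6656 0.1866] 13.639452408921965
10 rot [-0.0218 -0.      0.1024] shift cm [-0.0009  0.0174 -0.0002]
11 rot [-0.0198 -0.      0.0931] shift cm [-0.0007  0.0158 -0.0002]
12 rot [-0.0181 -0.      0.0853] shift cm [-0.0006  0.0145 -0.0001]
```

Gripped at 13.6 mm. Turn 1.047 rad about the switch's axis.

```bash
python3 -m handwheel '{"jaw":[1,1,1,1,1,1,1,1,1,1,1,1,1,1,1],"translation":[[0,0.0145,0],[0,0.0145,0],[0,0.0145,0],[0,0.0145,0],[0,0.0145,0],[0,0.0145,0],[0,0.0145,0],[0,0.0145,0],[0,0.0145,0],[0,0.0145,0],[0,0.0145,0],[0,0.0145,0],[0,0,0],[0,0,0],[0,0,0]],"rot":[[-0.018,0,0.0855],[-0.018,0,0.0855],[-0.018,0,0.0855],[-0.018,0,0.0855],[-0.018,0,0.0855],[-0.018,0,0.0855],[-0.018,0,0.0855],[-0.018,0,0.0855],[-0.018,0,0.0855],[-0.018,0,0.0855],[-0.018,0,0.0855],[-0.018,0,0.0855],[0,0,0],[0,0,0],[0,0,0]]}'
python3 - <<'E'
from h import *
plan(G+.001*n,TR(2.094)); print(state()['wrist_torque'],state()['gripper_width']*92)
snap('wrist','w11.png')
E
```

```text
time_s: 16.05
eef_pos: [0.5239, 0.1932, 0.1209]
eef_rot: [0.45, 2.718, 0.33]
ft_force: [-3.5, 3.6, 2.3]
gripper_width: 0.151
TCP target [0.5244 0.1928 0.1193] from [0.5239 0.1932 0.1209] shift(tool,cm) [-0.0046 -0.0691  0.1619] norm rows 0.04223297182110199 rot [-0.001   0.0032 -0.0002]
shift if rot first [-0.0051 -0.0693  0.1618] joints [ 0.1581  0.3645  1.9722  0.2743  0.3932 -1.3163] F [-3.4799  3.5831  2.2663]
[0.697  0.4241 0.3995] 13.857339130807308
```

View pics/w11.png

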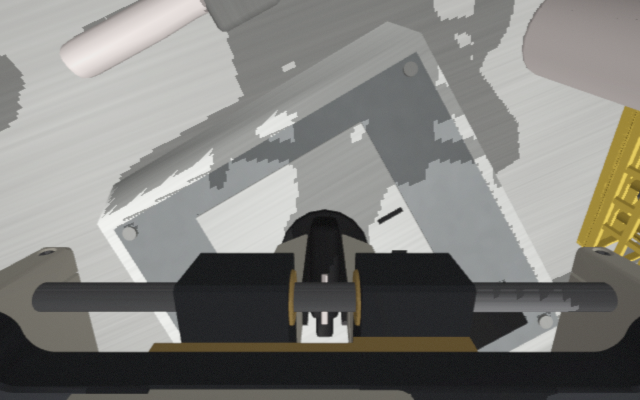

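The tool turned the full 60° with the bar still gripped. Release and back out along the axis.

```bash
python3 -m handwheel '{"jaw":[0.4,0.2,0,0,0,0,0,0,0,-0.5,-1,-1,-1,-1],"translation":[[0,0,0],[0,0,0],[0,0,0],[0,0,0],[0.2,0,-1],[0.2,0,-1],[0.2,0,-1],[0.3,0,-1.5],[0.3,0,-1.5],[0.3,0,-1.5],[0.3,0,-1.5],[0.3,0,-1.5],[0.3,0,-1.5],[0,0,0]],"rot":[[0,0,0],[0,0,0],[0,0,0],[0,0,0],[0,0,0],[0,0,0],[0,0,0],[0,0,0],[0,0,0],[0,0,0],[0,0,0],[0,0,0],[0,0,0],[0,0,0]]}'
python3 - <<'E'
from h import *
i,p,d=snap('wrist','w12.png');W=cl(i,d);print(state()['eef_pos'],state()['joints'])
h=(W-AX)@n; m=(d>0)&(h>.035)&(h<.047)&(np.linalg.norm(W-G,axis=-1)<.045)
B=W[m];b=np.c_[(B-c0)@x,(B-c0)@y]*1000;print(len(B),cv2.minAreaRect(b.astype(np.float32)),np.median(h[m]))
q=b-b.mean(0);v=np.linalg.svd(q,full_matrices=False)[2][0];v*=np.sign(v[0]);print('pointer deg',np.degrees(np.arctan2(v[1],v[0])))
i,p,d=snap('top','t2.png')
cv2.imwrite('pics/t2z.png',cv2.resize(cv2.cvtColor(p,cv2.COLOR_RGB2BGR)[100:260,180:440],None,fx=3,fy=3,interpolation=cv2.INTER_CUBIC))
E
```

```text
time_s: 17.27
eef_pos: [0.4558, 0.1813, 0.2252]
eef_rot: [0.451, 2.712, 0.332]
ft_force: [0.4, 0.4, 0.2]
gripper_width: 0.811
[0.4563 0.1813 0.2241] [ 0.1552  0.0846  1.995   0.1762  0.64   -1.2047]
837 ((-13.131063461303711, 0.08512306213378906), (13.001527786254883, 50.42298889160156), 59.88481140136719) 0.03938895432621077
pointer deg -29.957890910054417
```

View pics/w12.png

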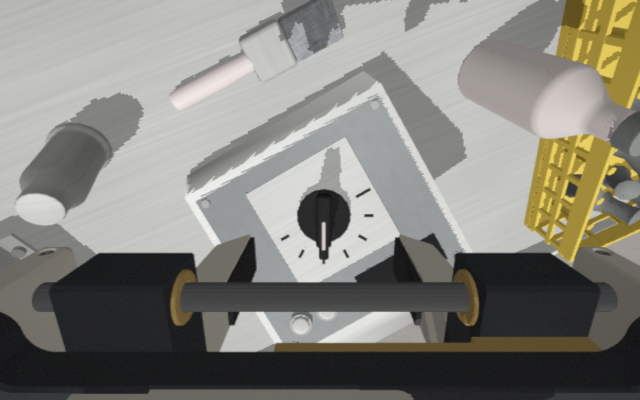

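View pics/t2z.png

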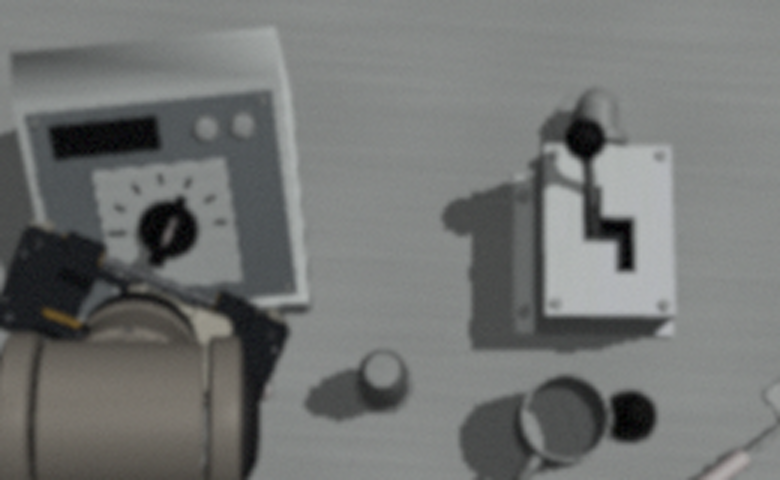

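The bar is at -30.0°, so q=2.094, the fourth position. The lever is at the far end of the left slot with its ball at (585,138) in the crop. The shell, jug, teat and brush look unmoved, and the gripper is clear. Handing in.

```bash
python3 -c "
from workcell import sign_off,state
print(state()['ft_force'],state()['time_s']);print(sign_off())"
```

```text
[ 0.18810465 -0.29812906  0.19039731] 17.3667
the job is handed in; nothing more can be done
None
```

Both jobs are done, in the order asked, and I handed in at 17.4 s.

- **Drain lever:** I took the lever out of the right slot, across, and pushed it to the far end of the left slot until the stop pushed back with about 10 N. Measured after letting go, the ball sits at a swing of about 0.447 rad, against 0.44 for fully shut. The last top picture shows it still there.
- **Programme switch:** It started at the second position. I turned it 60° clockwise and let go. The wrist camera's depth reading then put the pointer at -30.0° from the slope, which is 2.094 rad, the fourth position. It stayed there when let go.
- **Last checks:** The gripper is clear, with about 0.4 N on the wrist. By eye, the shell, jug, teat and brush stand as before. I did not measure them or re-check the sprayer, tub and scraper closely.

**What went wrong or disagreed on the way:**
- My first approach to the switch came up short and ran joint 5 to its lower limit. I found the tool could not be lined up exactly with the switch axis, so I gripped the bar with a 12° tilt in its own plane.
- A 25 N force reading during that move was gone once the arm was still, so I took it for braking.
- The top and wrist cameras differed by 2–3 mm on the console, within what the grip could take.

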